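# Hold the spring clip open over the menu card

## Robot

A 6-joint arm with a two-finger parallel gripper is mounted at the origin on the work surface. World frame = base frame: x ahead of the robot, y to its left, z up, the work surface at z = 0. Lengths are in m, angles in degrees, forces in N, time in s.
With the tool pointing down it reaches from about 0.25 to 0.725 m from the base axis. Payload 9.7 kg.
Tool frame: the origin (TCP) lies at the very end of the fingers, on their centre line; the grasp point (between the pads) lies 19 mm behind it; x points along the fingers, z is the direction in which the jaws open and shut, and the axes are right-handed (so a half turn about x gives the same grasp; the last joint's range is limited). The gripper opens to 85 mm and grips with 20 to 120 N. Pads are 22 mm wide; open, the fingers measure 114 mm over their backs; the gripper's body (76 mm by 85 mm) begins 54 mm behind the grasp point. The pads swing forward as they close: fully open they stand 13 mm farther back than shut.
Start: joints at [-67.38, 4.979, 10.078, 95.1, 0, 90], TCP at [0.212, -0.508, 0.231] pointing down, gripper open.
Joint ranges: [-179.16, 179.16], [-48.56, 103.87], [-65.8, 70.77], [-126.05, 130.52], [-82.76, 87.17], [-180, 180]. Speed limits (degrees/s): [127.2, 127.2, 147.25, 180, 180, 180].

## Interface

Orientations are given as [roll, pitch, yaw] about the fixed x, y, z axes, in that order (R = Rz(yaw) Ry(pitch) Rx(roll)).
In Python, from workcell import sensors, vision, job_done gives the robot as it stands.
- The arm moves only by the tool carry_out, never from a script. Its argument "increments" is a list of rows, each a list of 7 numbers: the turn, a rotation vector about the tool's x, y, z in degrees, then the shift along the tool's x, y, z in mm, then the opening in per cent of the stroke, from 0 (shut) to 100 (fully open). A call has 1 to 12 rows; each row shifts and turns the commanded pose from where the row before left it, along the tool's axes as they then stand; what a row does not reach is not made up. A row lasts 1/8 s, in which the tool goes at most 62.5 mm and 10.7 degrees, less where a joint would pass 70% of its speed; a pose out of reach is approached as far as the arm can. A call is refused whole if a number of a shift passes 62.5 or a number of a turn 10.7, either way. A call with a gripper value outside its range is refused whole. The fingers move at their own pace and stop on an object; "squeeze" is the grip in N (left out, the last holds). Time passes only in rows, so rows that do not move let the fingers close. It gives the time, the measured TCP pose, the force and the opening at its end, in the units of the state.
- sensors.get_obs(): the state, without advancing time (a new reading comes with each control period).
- vision.camera(name): name is "scene" or "top" or "wrist"; returns the picture (384x512x3 uint8, red, green, blue); there is no depth.
- vision.calibration(name): a dict with "camera_matrix" (3x3 intrinsics, pixels), "extrinsics" (4x4, takes a point from world to camera coordinates); the wrist camera has in their place "mount" (4x4, takes a point from camera to tool coordinates, whose origin is the TCP and whose axes are the tool frame's). Camera axes: x right, y up, looking along -z (the intrinsics and any distortion apply to the point x, -y, -z); pixel columns grow to the right and rows downward; lengths in m; the calibration is good to about 2 mm. A picture is of the moment at which its call begins: read the wrist's pose just before it. calibration takes no time and is no camera call.
- job_done(): hands the job in, once; it reports no verdict.
The state is a dict: "time": time; "q": joint angles; "qd": joint speeds; "joint_efforts": joint torques, N m; "ee_pos": TCP position; "tcp_rot": TCP orientation; "wrist_force": force on the tool from outside, world axes, zero at the start; "torque": the same for the moment, N m; "opening": finger opening in m.
Only numpy, scipy, OpenCV 4.12 (cv2) and the standard library are available. Lean on these libraries where they do the work, as an engineer would, in place of code of your own. Each camera call takes 0.05 s, during which the arm holds its last target.

## Task

Push the ejector slide of the clip caddy fully home so that the spring clip comes out from under its clear cover. Then take the clip by its two tails, squeeze it open against its spring and hold it, upright and gaping, astride the middle of the top edge of the wide, low menu card, with about a centimetre of the card between the open jaws and the clip not touching the card, ready for a slip to be tucked in. Finish while still holding it there, squeezed wide open; leave the other things on the counter where they are and do not lean on the cards.

Things in the scene. Friction and masses are not known exactly. Their poses are not given: they have to be found in the camera images.
- caddy: fixed wooden trough, 70 mm wide (own x), 225 mm long (own y = -120 to +105 mm), floor 6 mm thick, side rails (inner faces 60 mm apart) and end stop at +y 20 mm high. A clear cover 67 mm wide, 83 mm high, open at both ends, spans y = -22 to +22 mm; the clip starts under it and leaves towards +y. Origin: under the cover's middle, at counter height; z up
- ejector (a joint): travel of the ejector slide along the caddy's own +y, m: 0 at rest, 0.064 at the stop (fully home). A spring pushes it back with 3 N at rest to 8 N at the stop; let go, it returns and the clip stays outside. Fully home, it has pushed the clip's centre to about 60 mm (own +y) from the caddy's origin
- ejector_pad (a point): middle of the outer (-y) face of the upright black thumb plate at the rear end of the slide, 50 mm above the counter; the plate is 46 mm wide, 6 mm thick and reaches from 10 to 70 mm above the counter; push it in the caddy's own +y direction. Free space above and behind it; axes as the caddy's
- clip_grip (a point): steel spring clip, 65 to 95 g, 36 mm long along own y (its hinge axis), standing on its jaws with two flat tails up. This point: midway between the tails, 58 mm above the underside of the jaws, 26 mm above the hinge; grip here along own x. Shut, the tails splay upward in a V, 50 mm over the outside at the top, 69 mm above the underside. x, y start parallel to the caddy's
- clip_nose (a point): centre of the underside of the clip's shut jaws (on the clip's middle plane, 32 mm below the hinge); when the clip is open it lies midway between the jaw tips, which are then up to 1 mm higher; axes as clip_grip
- clip_arm_a (a joint): opening angle of one arm of the clip, rad: 0 shut, 0.35 fully open; the other arm opens equally. Shut jaws are 24 mm thick together. Fully open: tails parallel, 22 mm over the outside, tops 74 mm above the underside, jaw tips 22 mm apart inside. Squeezing at clip_grip takes about 5 N to start and 13 N when fully open
- wide_card_top (a point): middle of the top edge of the wide, low menu card, 100 mm above the counter; the card is stiff, 4 mm thick (own x), 130 mm wide (own y), and stands upright in a wooden foot 50 by 140 by 15 mm; fixed; z up
- tall_card: bystander: narrow, tall menu card, 80 mm wide (own y), 4 mm thick, 150 mm high, in a wooden foot 50 by 90 mm; fixed; origin at the centre of the underside
- wide_card: the wide, low menu card with its foot; origin at the centre of the underside, axes as wide_card_top
- spice_jar: bystander: small jar, 42 mm diameter, 75 mm high, between the cards; origin under its centre
- sauce_bottle: bystander: bottle, 56 mm diameter, 140 mm high; origin under its centre
- tumbler: bystander: clear tumbler, 68 mm diameter, 90 mm high; origin under its centre
- rice_bowl: bystander: bowl, 110 mm diameter, 55 mm high; origin under its centre
Not all that is in view belongs to the job. Leave any orange or yellow look-alike of the caddy alone.

How it is judged (in metres and radians):
On the way, in this order (a step that is already met when the one before it is completed fails the run):
1. the ejector slide is pressed home (at least 55 of 64 mm) and the clip stands clear of the cover, at least 48 mm along the caddy (value of joint ejector above 0.055 m and y of clip_nose in the frame of caddy above 0.048 m and angle between clip_nose's own z axis and vertical below 0.3 rad), for 0.05 s.
2. the clip is squeezed open in the fingers and lifted (value of joint clip_arm_a above 0.2 rad and contact force between the fingers and clip above 2 N and height (world z) of clip_nose above 0.05 m), for 0.2 s.
At the end, for the whole second after the job is handed in: Fingers still squeeze the clip (3 N or more, arms at least 0.26 of 0.35 rad open), still, upright and in line with the wide card's top edge (0.25 rad), 5 to 20 mm of card between the jaws, within 20 mm of the edge's middle, clip not touching the card (value of joint clip_arm_a above 0.26 rad and contact force between the fingers and clip above 3 N and contact force between clip and wide_card below 0.2 N and z of clip_nose in the frame of wide_card_top between -0.02 and -0.005 m and x of clip_nose in the frame of wide_card_top between -0.009 and 0.009 m and y of clip_nose in the frame of wide_card_top between -0.02 and 0.02 m and angle between the y axis of clip_nose and the y axis of wide_card_top, either way round below 0.25 rad and angle between clip_nose's own z axis and vertical below 0.25 rad and linear speed of clip below 0.02 m/s); the arm keeps its last pose, push and grip.
It fails at once if a bystander is moved by more than 30 mm (distance of any of spice_jar, sauce_bottle, tumbler, rice_bowl from where it was at the start of the episode above 0.03 m).
It fails at once if a card is leant on with more than 20 N (contact force between anything else and wide_card above 20 N or contact force between anything else and tall_card above 20 N).
It also fails if it takes over 56 s, if anything falls off the work surface, if the arm or the gripper's body presses on something with over 40 N, if the wrist force passes 120 N, or if a joint passes its speed limit or range.

## Working session

There is one attempt and no reset: what is moved stays moved. The work goes in short steps, Python scripts to look and compute and a tool call to move; the robot and the scene stay as the last step left them, time stands still between calls to the robot, and variables do not carry over. Pictures are saved under pics/ and viewed, and the job is handed in when it is done.

Besides the shell and the picture viewer there is one more tool, called after ">>>" by a JSON object that holds its "name" and its "arguments", one argument or row to a line. carry_out: Moves the arm, as the interface text tells. Its arguments: {"type":"object","properties":{"increments":{"type":"array"},"squeeze":{"type":"number"}},"required":["increments"]}

```bash
ls; mkdir -p pics; python3 - <<'E'
from workcell import sensors, vision
import cv2
print(sensors.get_obs())
for n in("scene","top","wrist"):
    im=vision.camera(n); cv2.imwrite(f"pics/{n}0.png",cv2.cvtColor(im,cv2.COLOR_RGB2BGR))
    c=vision.calibration(n); print(n,c)
E
```

```text
pics
{'time': 0.0, 'q': array([-6.73808885e+01,  5.01177868e+00,  1.00354325e+01,  9.50986420e+01,
        8.42943243e-04,  8.99994891e+01]), 'qd': array([-0.01652893, -0.08262505,  0.01631174, -0.12510536,  0.02745833,
       -0.07228297]), 'joint_efforts': array([-1.60878277e-03, -5.20393753e+01,  4.64799035e+01,  1.66053465e-02,
       -1.03132572e-04, -2.04323726e-05]), 'ee_pos': array([ 0.21145267, -0.5074943 ,  0.23058531]), 'tcp_rot': array([179.35545372,  89.9250071 , 111.97507564]), 'wrist_force': array([-0.26051103, -1.00572905,  0.64316795]), 'torque': array([ 0.02580401,  0.0078753 , -0.00134885]), 'opening': 0.08547572014378838}
scene {'camera_matrix': array([[446.08070373,   0.        , 256.13182186],
       [  0.        , 446.08070373, 186.91042906],
       [  0.        ,   0.        ,   1.        ]]), 'extrinsics': array([[ 0.84248689,  0.53845741, -0.01671665, -0.35983207],
       [-0.33769427,  0.55203511,  0.76237774,  0.08669922],
       [ 0.41973612, -0.63664814,  0.64691633, -1.29553497],
       [ 0.        ,  0.        ,  0.        ,  1.        ]])}
top {'camer
[... 255 characters left out ...]
24529, -0.00815789,  0.12402712, -0.459498  ],
       [-0.12397164,  0.00698925,  0.99226115, -1.20201899],
       [ 0.        ,  0.        ,  0.        ,  1.        ]])}
wrist {'camera_matrix': array([[269.77883364,   0.        , 259.97872217],
       [  0.        , 269.77883364, 195.5165807 ],
       [  0.        ,   0.        ,   1.        ]]), 'mount': array([[ 7.15963167e-05,  3.22736317e-01, -9.46488914e-01,
        -1.42885707e-01],
       [-1.26637240e-03,  9.46488187e-01,  3.22735974e-01,
         8.21806104e-02],
       [ 9.99999196e-01,  1.17550073e-03,  4.76469432e-04,
         3.36925772e-04],
       [ 0.00000000e+00,  0.00000000e+00,  0.00000000e+00,
         1.00000000e+00]])}
```

View pics/scene0.png

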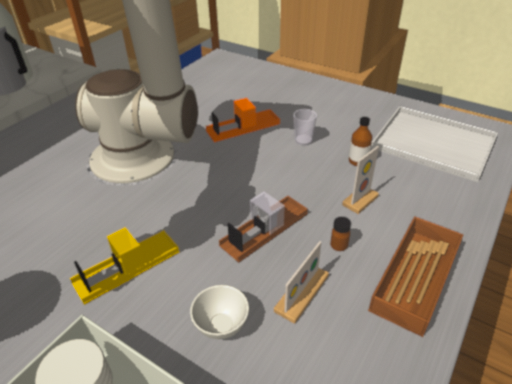

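View pics/top0.png

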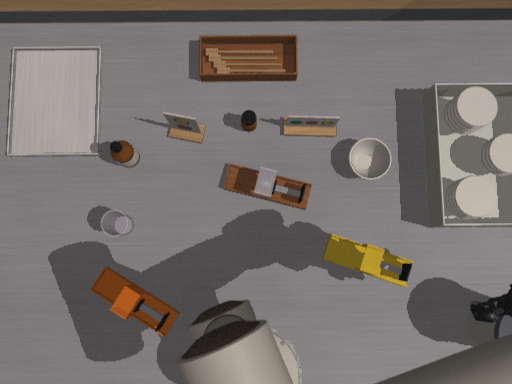

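View pics/wrist0.png

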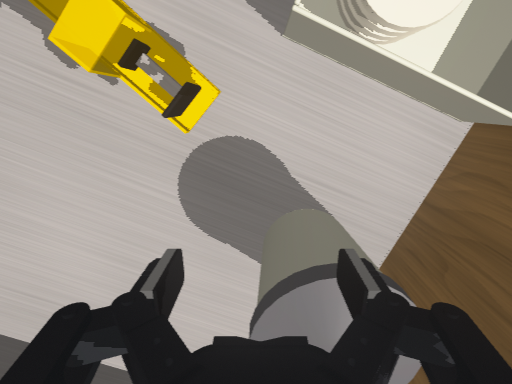

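```bash
python3 - <<'E'
import cv2
t=cv2.imread("pics/top0.png")
cv2.imwrite("pics/tc0.png",cv2.resize(t[95:225,210:350],None,fx=5,fy=4.6,interpolation=cv2.INTER_CUBIC) if 0 else cv2.resize(t[100:220,215:345],None,fx=5,fy=5,interpolation=cv2.INTER_CUBIC)[:600])
t=cv2.imread("pics/scene0.png")
cv2.imwrite("pics/sc0.png",cv2.resize(t[185:325,210:350],None,fx=4.2,fy=4.2,interpolation=cv2.INTER_CUBIC))
E
```

```text
(no output)
```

View pics/tc0.png

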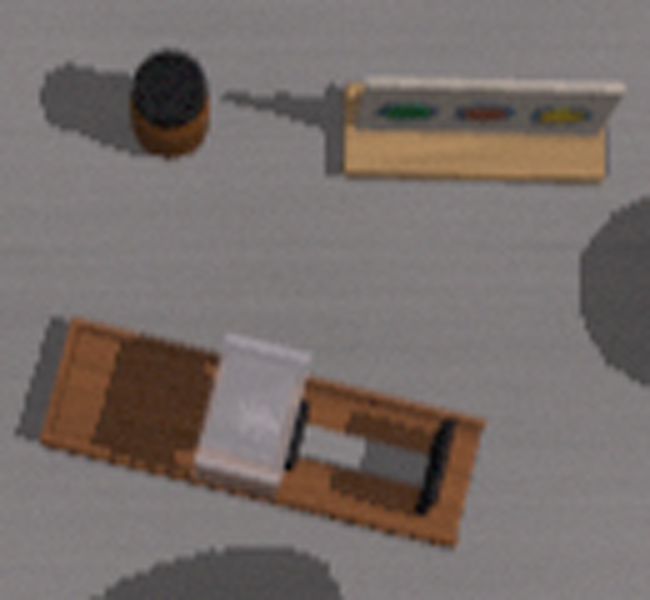

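View pics/sc0.png

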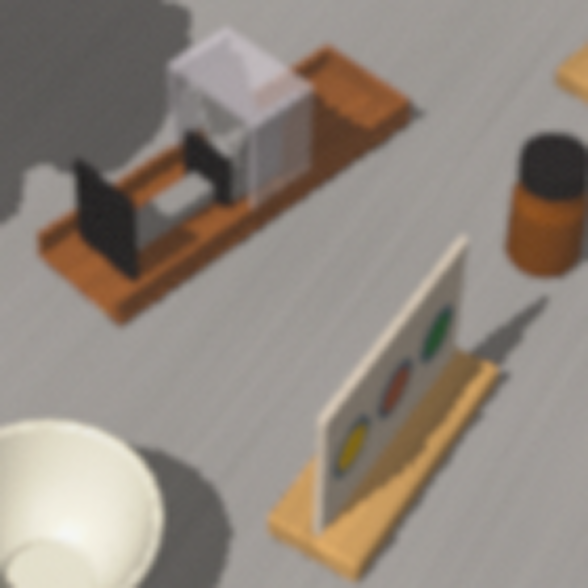

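```bash
cat > h.py <<'E'
import numpy as np, cv2
from workcell import sensors, vision
from scipy.spatial.transform import Rotation as Ro
def tcp():
    o=sensors.get_obs(); return Ro.from_euler('xyz',o['tcp_rot'],degrees=True).as_matrix(), np.array(o['ee_pos']), o
def ray(n,px,pose=None):
    c=vision.calibration(n); K=c['camera_matrix']; u,v=px
    d=np.array([(u-K[0,2])/K[0,0],-(v-K[1,2])/K[1,1],-1.])
    if n=='wrist':
        R,p=pose; M=c['mount']; 
        return R@M[:3,3]+p, R@M[:3,:3]@d
    E=c['extrinsics']; R=E[:3,:3]
    return -R.T@E[:3,3], R.T@d
def onz(n,px,z,pose=None):
    o,d=ray(n,px,pose); return o+d*(z-o[2])/d[2]
def two(r1,r2):
    (a,d),(b,e)=r1,r2
    s=np.linalg.lstsq(np.c_[d,-e],b-a,rcond=None)[0]
    p,q=a+d*s[0],b+e*s[1]; return (p+q)/2,np.linalg.norm(p-q)
def proj(n,X,pose=None):
    c=vision.calibration(n); K=c['camera_matrix']
    if n=='wrist':
        R,p=pose; M=c['mount']; x=M[:3,:3].T@(R.T@(np.array(X)-p)-M[:3,3])
    else:
        E=c['extrinsics']; x=E[:3,:3]@X+E[:3,3]
    return np.array([K[0,2]+K[0,0]*x[0]/-x[2],K[1,2]+K[1,1]*x[1]/x[2]])
E
python3 - <<'E'
from h import *
np.set_printoptions(precision=4,suppress=True)
T=lambda c:(( c[0]+.5)/5-.5+215,(c[1]+.5)/5-.5+100)
S=lambda c:(( c[0]+.5)/4.2-.5+210,(c[1]+.5)/4.2-.5+185)
P={}
for k,c in dict(pl=(75,318),ml=(40,443),pr=(485,422),mr=(455,547)).items():
    P[k]=onz('top',T(c),.02); print(k,P[k])
for k,c in dict(near_right=(330,46),right=(410,103),back_left=(40,238),bl2=(120,312)).items(): print('S',k,onz('scene',S(c),.02))
L=(P['pl']+P['ml'])/2;R=(P['pr']+P['mr'])/2
y=(L-R)/np.linalg.norm(L-R); print('yaxis',y,np.degrees(np.arctan2(y[1],y[0])),np.linalg.norm(L-R),'w',np.linalg.norm(P['pl']-P['ml']))
print('origin',(L+R)/2+y*.0075)
for k,c in dict(padtop1=(435,420),padtop2=(418,512),a=(447,420),b=(430,512)).items(): print(k,onz('top',T(c),.07))
for k,c in dict(pt1=(78,160),pt2=(137,205)).items(): print('S',k,onz('scene',S(c),.07))
for k,c in dict(cl=(370,78),cr=(625,83)).items(): print(k,onz('top',T(c),.1))
for k,c in dict(cl=(466,238),cr=(322,415)).items(): print('S',k,onz('scene',S(c),.1))
for k,c in dict(f1=(345,175),f2=(603,181)).items(): print('foot',k,onz('top',T(c),.015))
for k,c in dict(cov1=(230,337),cov2=(312,355),cov3=(197,468),cov4=(278,487)).items(): print(k,onz('top',T(c),.083))
E
```

```text
pl [0.5426 0.0503 0.02  ]
ml [0.4762 0.0688 0.02  ]
pr [ 0.4854 -0.1647  0.02  ]
mr [ 0.4197 -0.1474  0.02  ]
S near_right [0.4794 0.069  0.02  ]
S right [0.5434 0.0497 0.02  ]
S back_left [ 0.4232 -0.1488  0.02  ]
S bl2 [ 0.4892 -0.1689  0.02  ]
yaxis [0.2548 0.967  0.    ] 75.23659015179001 0.22299650563094212 w 0.0689082390477744
origin [ 0.4829 -0.041   0.02  ]
padtop1 [ 0.4794 -0.133   0.07  ]
padtop2 [ 0.4329 -0.1234  0.07  ]
a [ 0.4793 -0.139   0.07  ]
b [ 0.4328 -0.1294  0.07  ]
S pt1 [ 0.4378 -0.129   0.07  ]
S pt2 [ 0.4824 -0.1398  0.07  ]
cl [ 0.648  -0.1009  0.1   ]
cr [ 0.6445 -0.2284  0.1   ]
S cl [ 0.6457 -0.0983  0.1   ]
S cr [ 0.6389 -0.2254  0.1   ]
foot f1 [ 0.62   -0.0938  0.015 ]
foot f2 [ 0.6157 -0.2316  0.015 ]
cov1 [ 0.5203 -0.0299  0.083 ]
cov2 [ 0.5108 -0.0707  0.083 ]
cov3 [ 0.4544 -0.0128  0.083 ]
cov4 [ 0.4445 -0.0529  0.083 ]
```

```bash
python3 - <<'E'
from h import *
np.set_printoptions(precision=4,suppress=True)
R,p,o=tcp(); print(R,p,o['q'])
E
```

```text
[[-0.0004  0.9231  0.3846]
 [ 0.0009  0.3846 -0.9231]
 [-1.      0.     -0.001 ]] [ 0.2115 -0.5075  0.2308] [-67.3801   5.0043  10.0461  95.0989   0.0012  90.0006]
```

>>> {"name": "carry_out", "arguments": {
  "increments": [
    [-10.5, 0, 0, 0, 0, 0, 50],
    [-10.5, 0, 0, 0, 0, 0, 0],
    [-10.5, 0, 0, 0, 0, 0, 0],
    [-10.6, 0, 0, 0, 0, 0, 0],
    [-10.6, 0, 0, 0, 0, 0, 0],
    [0, 0, 0, 0, 0, 0, 0]
  ],
  "squeeze": 30
}}

```text
time: 0.9
ee_pos: [0.2115, -0.5076, 0.231]
tcp_rot: [129.3, 90.0, 114.5]
wrist_force: [0.8, -0.3, -1.0]
opening: 0.0
```

>>> {"name": "carry_out", "arguments": {
  "increments": [
    [0, 0, 0, 0, 38.5, 14.4, 0],
    [0, 0, 0, 0, 38.5, 14.4, 0],
    [0, 0, 0, 0, 38.5, 14.4, 0],
    [0, 0, 0, 0, 38.5, 14.4, 0],
    [0, 0, 0, 0, 38.5, 14.4, 0],
    [0, 0, 0, 0, 38.5, 14.4, 0],
    [0, 0, 0, 0, 38.5, 14.4, 0],
    [0, 0, 0, 0, 38.5, 14.4, 0],
    [0, 0, 0, 0, 38.5, 14.4, 0],
    [0, 0, 0, 0, 38.5, 14.4, 0],
    [0, 0, 0, 0, 0, 0, 0],
    [0, 0, 0, 0, 0, 0, 0]
  ]
}}

```text
time: 2.4
ee_pos: [0.4482, -0.1718, 0.2312]
tcp_rot: [-154.1, 90.0, -168.9]
wrist_force: [-0.4, 0.3, -0.5]
opening: 0.0002
```

```bash
python3 - <<'E'
from h import *
np.set_printoptions(precision=4,suppress=True)
R,p,o=tcp(); print(R,p,o['q'],o['opening'])
cv2.imwrite("pics/w1.png",cv2.cvtColor(vision.camera('wrist'),cv2.COLOR_RGB2BGR))
E
```

```text
[[-0.0004  0.2555  0.9668]
 [-0.0001  0.9668 -0.2555]
 [-1.     -0.0002 -0.0004]] [ 0.4482 -0.1718  0.2312] [-20.967   -4.5597   0.5     95.0793  -0.0122  83.8365] 0.00016858922494603654
```

View pics/w1.png

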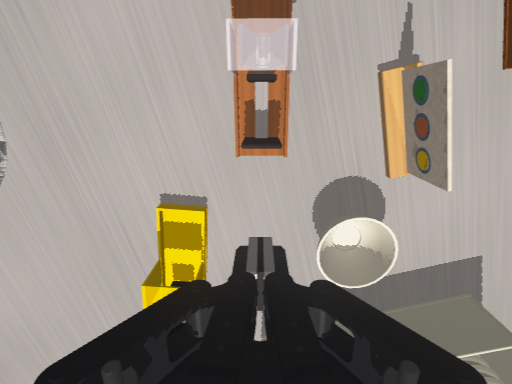

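```bash
python3 - <<'E'
from h import *
np.set_printoptions(precision=4,suppress=True)
R,p,o=tcp(); q=(R,p)
for px,z in [((242,147),.07),((282,147),.07),((244,137),.07),((280,137),.07),((236,156),.02),((288,156),.02)]: print(px,onz('wrist',px,z,q))
for px in [(452,60),(451,190),(447,62),(447,187)]: print(px,onz('wrist',px,.1,q))
im=cv2.imread("pics/w1.png");cv2.imwrite("pics/w1c.png",cv2.resize(im[40:200,370:480],None,fx=3.7,fy=3.7))
cv2.imwrite("pics/w1d.png",cv2.resize(im[0:170,210:320],None,fx=3.5,fy=3.5))
E
```

```text
(242, 147) [ 0.4372 -0.1319  0.07  ]
(282, 147) [ 0.4806 -0.1435  0.07  ]
(244, 137) [ 0.4424 -0.1219  0.07  ]
(280, 137) [ 0.481  -0.1322  0.07  ]
(236, 156) [ 0.4211 -0.1478  0.02  ]
(288, 156) [ 0.4875 -0.1654  0.02  ]
(452, 60) [ 0.6484 -0.1012  0.1   ]
(451, 190) [ 0.643  -0.2292  0.1   ]
(447, 62) [ 0.6439 -0.1017  0.1   ]
(447, 187) [ 0.639  -0.2247  0.1   ]
```

View pics/w1c.png

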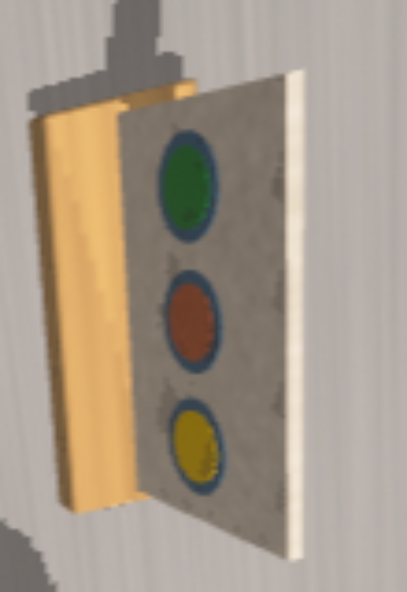

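View pics/w1d.png

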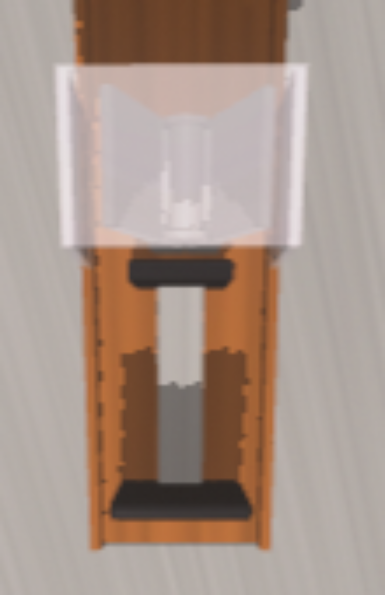

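>>> {"name": "carry_out", "arguments": {
  "increments": [
    [0, 0, 0, 40, 0, 1.5, 0],
    [0, 0, 0, 40, 0, 0, 0],
    [0, 0, 0, 40, 0, 0, 0],
    [0, 0, 0, 40, 0, 0, 0],
    [0, 0, 0, 26, 0, 0, 0],
    [0, 0, 0, 0, 10, 0, 0],
    [0, 0, 0, 0, 10, 0, 0],
    [0, 0, 0, 0, 5, 0, 0],
    [0, 0, 0, 0, 10, 0, 0],
    [0, 0, 0, 0, 10, 0, 0],
    [0, 0, 0, 0, 0, 0, 0]
  ]
}}

```text
time: 3.82
ee_pos: [0.462, -0.1283, 0.046]
tcp_rot: [-17.2, 89.9, -31.9]
wrist_force: [0.7, -4.5, 0.9]
opening: -0.0003
```

>>> {"name": "carry_out", "arguments": {
  "increments": [
    [0, 0, 0, 0, 8, 0, 0],
    [0, 0, 0, 0, 8, 0, 0],
    [0, 0, 0, 0, 8, 0, 0],
    [0, 0, 0, 0, 8, 0, 0],
    [0, 0, 0, 0, 4, 0, 0],
    [0, 0, 0, 0, 0, 0, 0]
  ]
}}

```text
time: 4.58
ee_pos: [0.4708, -0.0943, 0.0459]
tcp_rot: [-44.6, 89.9, -59.3]
wrist_force: [-0.7, -7.0, 5.0]
opening: -0.0
```

```bash
python3 - <<'E'
from h import *
np.set_printoptions(precision=4,suppress=True)
R,p,o=tcp(); print(p,o['wrist_force'])
cv2.imwrite("pics/w2.png",cv2.cvtColor(vision.camera('wrist'),cv2.COLOR_RGB2BGR))
E
```

```text
[ 0.4708 -0.0943  0.0459] [-0.7192 -6.9739  5.0035]
```

View pics/w2.png

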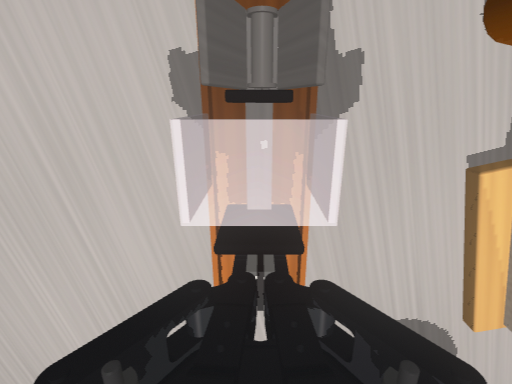

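>>> {"name": "carry_out", "arguments": {
  "increments": [
    [0, 0, 0, 0, 3, 0, 0],
    [0, 0, 0, 0, 3, 0, 0],
    [0, 0, 0, 0, 0, 0, 0]
  ]
}}

```text
time: 5.0
ee_pos: [0.4723, -0.0887, 0.0459]
tcp_rot: [-46.7, 89.9, -61.4]
wrist_force: [-0.4, -6.9, 4.1]
opening: -0.0002
```

>>> {"name": "carry_out", "arguments": {
  "increments": [
    [0, 0, 0, 0, 2, 0, 0],
    [0, 0, 0, 0, 0, 0, 0]
  ]
}}

```text
time: 5.25
ee_pos: [0.4728, -0.0869, 0.0459]
tcp_rot: [-49.6, 89.9, -64.3]
wrist_force: [0.2, -7.4, 4.7]
opening: -0.0002
```

>>> {"name": "carry_out", "arguments": {
  "increments": [
    [0, 0, 0, 0, 2, 0, 0],
    [0, 0, 0, 0, 0, 0, 0]
  ]
}}

```text
time: 5.5
ee_pos: [0.4728, -0.0866, 0.046]
tcp_rot: [-74.8, 89.7, -89.5]
wrist_force: [-3.6, -17.8, 6.2]
opening: -0.0004
```

>>> {"name": "carry_out", "arguments": {
  "increments": [
    [0, 0, 0, 0, 1.5, 0, 0],
    [0, 0, 0, 0, 0, 0, 0]
  ]
}}

```text
time: 5.75
ee_pos: [0.4729, -0.0865, 0.0461]
tcp_rot: [-79.6, 89.5, -94.5]
wrist_force: [-6.5, -27.1, 7.9]
opening: 0.0002
```

>>> {"name": "carry_out", "arguments": {
  "increments": [
    [0, 0, 0, 0, -9, 0, 0],
    [0, 0, 0, 0, -10, 0, 0],
    [0, 0, 0, 0, -10, 0, 0],
    [0, 0, 0, 0, -10, 0, 0],
    [0, 0, 0, 0, -10, 0, 0],
    [0, 0, 0, 0, -10, 0, 0],
    [0, 0, 0, 0, -10, 0, 0],
    [0, 0, 0, 0, -15, 0, 0],
    [0, 0, 0, -40, -10, 0, 0],
    [0, 0, 0, -50, 0, 0, 0],
    [0, 0, 0, -50, 0, 0, 50],
    [0, 0, 0, 0, 0, 0, 100]
  ]
}}

```text
time: 7.25
ee_pos: [0.4507, -0.1744, 0.189]
tcp_rot: [0.1, 89.7, -14.6]
wrist_force: [-0.3, -0.3, -0.5]
opening: 0.0358
```

>>> {"name": "carry_out", "arguments": {
  "increments": [
    [0, 0, 0, 0, 30, 0, 100],
    [0, 0, 0, 0, 30, 0, 100],
    [0, 0, 0, 0, 30, 0, 100],
    [0, 0, 0, 0, 30, 0, 100],
    [0, 0, 0, 0, 0, 0, 100],
    [0, 0, 0, 0, 0, 0, 100]
  ]
}}

```text
time: 8.0
ee_pos: [0.4795, -0.0579, 0.1845]
tcp_rot: [-172.4, 89.9, 172.9]
wrist_force: [-0.3, 0.0, -0.3]
opening: 0.0853
```

```bash
python3 - <<'E'
from h import *
np.set_printoptions(precision=4,suppress=True)
R,p,o=tcp(); print(R,p,o['wrist_force'])
cv2.imwrite("pics/w3.png",cv2.cvtColor(vision.camera('wrist'),cv2.COLOR_RGB2BGR))
t=cv2.cvtColor(vision.camera('top'),cv2.COLOR_RGB2BGR)
cv2.imwrite("pics/t3.png",t)
cv2.imwrite("pics/t3c.png",cv2.resize(t[100:220,215:345],None,fx=5,fy=5,interpolation=cv2.INTER_CUBIC))
E
```

```text
[[-0.0014  0.2531  0.9674]
 [ 0.0002  0.9674 -0.2531]
 [-1.     -0.0002 -0.0014]] [ 0.4795 -0.0579  0.1845] [-0.2806  0.0114 -0.2969]
```

View pics/w3.png

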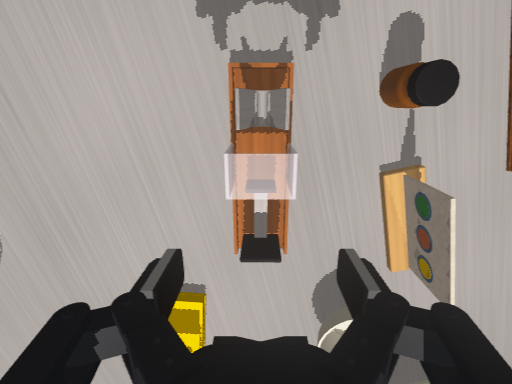

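View pics/t3c.png

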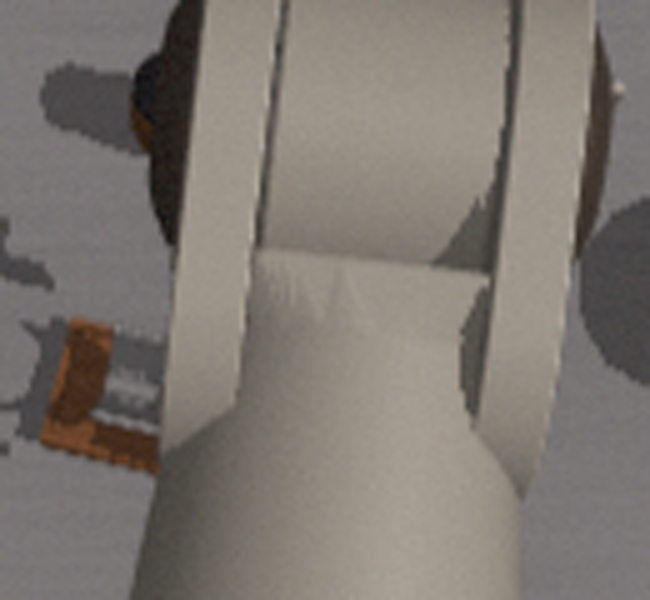

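```bash
python3 - <<'E'
from h import *
im=cv2.imread("pics/w3.png");cv2.imwrite("pics/w3c.png",cv2.resize(im[50:150,210:310],None,fx=6,fy=6,interpolation=cv2.INTER_CUBIC))
t=cv2.cvtColor(vision.camera('scene'),cv2.COLOR_RGB2BGR)
cv2.imwrite("pics/s3c.png",cv2.resize(t[170:270,210:340],None,fx=5,fy=5,interpolation=cv2.INTER_CUBIC))
E
```

```text
(no output)
```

View pics/w3c.png

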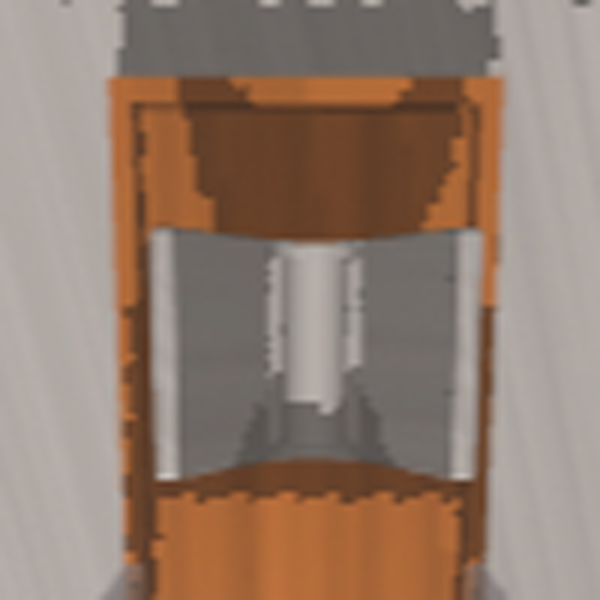

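View pics/s3c.png

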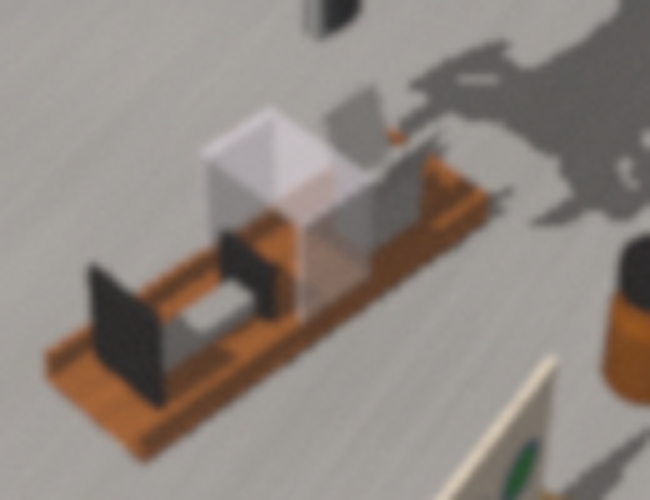

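```bash
python3 - <<'E'
from h import *
np.set_printoptions(precision=4,suppress=True)
R,p,o=tcp();q=(R,p)
W=[np.array(onz('wrist',((a+.5)/6-.5+210,(b+.5)/6-.5+50),.075,q)) for a,b in [(150,230),(483,230),(155,480),(475,480)]]
print(np.array(W)); m=np.mean(W,0); print(m, R.T@(m-p))
y=(W[0]+W[1]-W[2]-W[3]); print(np.degrees(np.arctan2(y[1],y[0])), np.linalg.norm(W[0]-W[1]),np.linalg.norm(W[0]-W[2]))
E
```

```text
[[ 0.4818  0.0396  0.075 ]
 [ 0.5286  0.0272  0.075 ]
 [ 0.4725  0.0054  0.075 ]
 [ 0.5196 -0.007   0.075 ]]
[0.5006 0.0163 0.075 ] [0.11   0.0775 0.0014]
74.97927256149903 0.04839020994588011 0.035432399894047506
```

>>> {"name": "carry_out", "arguments": {
  "increments": [
    [0, 0, 0, 0, 38.5, 1, 100],
    [0, 0, 0, 0, 38.5, 0, 100],
    [0, 0, 0, 0, 0, 0, 100],
    [0, 0, 0, 30, 0, 0, 100],
    [0, 0, 0, 30, 0, 0, 100],
    [0, 0, 0, 30, 0, 0, 100],
    [0, 0, 0, 30, 0, 0, 100],
    [0, 0, 0, 20, 0, 0, 100],
    [0, 0, 0, 0, 0, 0, 100],
    [0, 0, 0, 0, 0, 0, 100]
  ]
}}

```text
time: 9.4
ee_pos: [0.5008, 0.0162, 0.0463]
tcp_rot: [12.9, 89.9, -1.8]
wrist_force: [-0.1, -0.3, 0.1]
opening: 0.0855
```

```bash
python3 - <<'E'
from h import *
np.set_printoptions(precision=4,suppress=True)
R,p,o=tcp(); print(R,p,o['wrist_force'])
cv2.imwrite("pics/w4.png",cv2.cvtColor(vision.camera('wrist'),cv2.COLOR_RGB2BGR))
E
```

```text
[[ 0.0011  0.2541  0.9672]
 [-0.      0.9672 -0.2541]
 [-1.      0.0002  0.0011]] [0.5008 0.0162 0.0463] [-0.1323 -0.3469  0.1296]
```

View pics/w4.png

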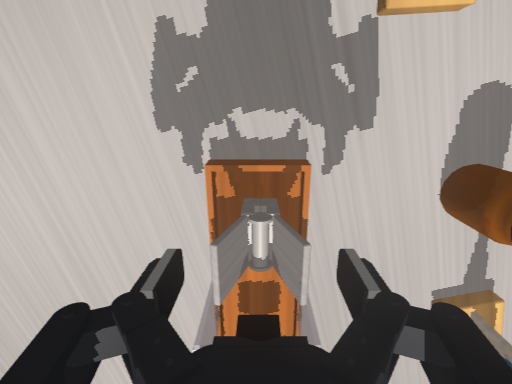

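>>> {"name": "carry_out", "arguments": {
  "increments": [
    [0, 0, 0, 1, 0, 0, 60],
    [0, 0, 0, 0, 0, 0, 50],
    [0, 0, 0, 0, 0, 0, 40],
    [0, 0, 0, 0, 0, 0, 20],
    [0, 0, 0, 0, 0, 0, 0],
    [0, 0, 0, 0, 0, 0, 0],
    [0, 0, 0, 0, 0, 0, 0],
    [0, 0, 0, 0, 0, 0, 0]
  ],
  "squeeze": 40
}}

```text
time: 10.45
ee_pos: [0.5037, 0.0166, 0.0476]
tcp_rot: [11.2, 89.5, -3.5]
wrist_force: [5.1, -2.2, 14.5]
opening: 0.0205
```

```bash
python3 - <<'E'
from h import *
np.set_printoptions(precision=4,suppress=True)
R,p,o=tcp(); print(p,o['wrist_force'],o['opening'])
cv2.imwrite("pics/w5.png",cv2.cvtColor(vision.camera('wrist'),cv2.COLOR_RGB2BGR))
E
```

```text
[0.5037 0.0166 0.0476] [ 5.0651 -2.1541 14.4607] 0.020475318606414553
```

View pics/w5.png

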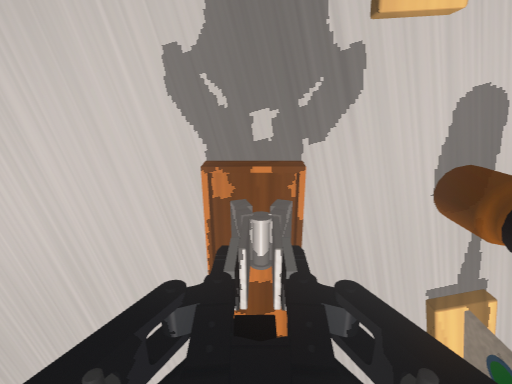

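>>> {"name": "carry_out", "arguments": {
  "increments": [
    [0, 0, 0, -5, 0, 0, 0],
    [0, 0, 0, -10, 0, 0, 0],
    [0, 0, 0, -15, 0, 0, 0],
    [0, 0, 0, -20, 0, 0, 0],
    [0, 0, 0, -20, 0, 0, 0],
    [0, 0, 0, -20, 0, 0, 0],
    [0, 0, 0, -20, 0, 0, 0],
    [0, 0, 0, -20, 0, 0, 0],
    [0, 0, 0, -20, 0, 0, 0],
    [0, 0, 0, 0, 0, 0, 0],
    [0, 0, 0, 0, 0, 0, 0]
  ]
}}

```text
time: 11.88
ee_pos: [0.5002, 0.0167, 0.1937]
tcp_rot: [-166.0, 90.0, 179.4]
wrist_force: [-0.6, 0.7, -0.7]
opening: 0.0208
```

```bash
python3 - <<'E'
from h import *
np.set_printoptions(precision=4,suppress=True)
R,p,o=tcp(); print(p,o['wrist_force'],o['opening'],o['q'])
cv2.imwrite("pics/w6.png",cv2.cvtColor(vision.camera('wrist'),cv2.COLOR_RGB2BGR))
cv2.imwrite("pics/s6.png",cv2.cvtColor(vision.camera('scene'),cv2.COLOR_RGB2BGR))
E
```

```text
[0.5002 0.0167 0.1937] [-0.6435  0.6539 -0.7109] 0.020766859074645795 [  1.9166  -2.3872  -1.5922  90.8354   0.0018 106.5953]
```

View pics/w6.png

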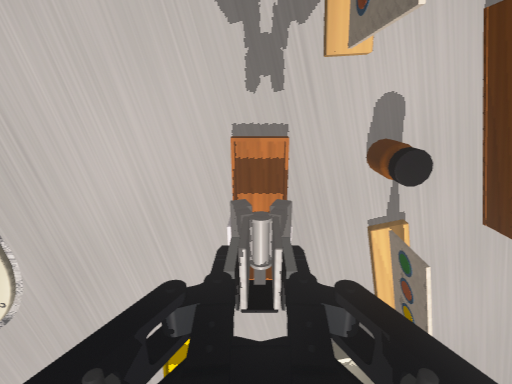

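View pics/s6.png

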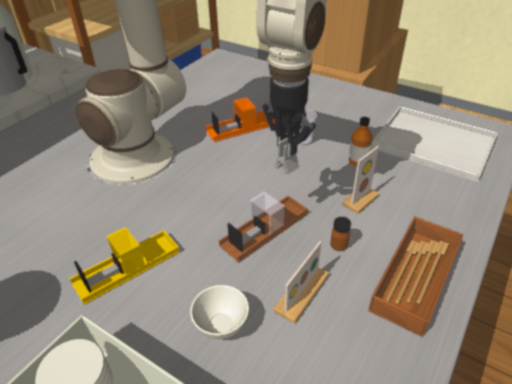

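>>> {"name": "carry_out", "arguments": {
  "increments": [
    [-6.4, 0, 0, 0, 0, 0, 0],
    [-6.4, 0, 0, 0, 0, 0, 0],
    [0, 0, 0, 0, -22, 18.8, 0],
    [0, 0, 0, 0, -22, 18.8, 0],
    [0, 0, 0, 0, -22, 18.8, 0],
    [0, 0, 0, 0, -22, 18.8, 0],
    [0, 0, 0, 0, -22, 18.8, 0],
    [0, 0, 0, 0, -22, 18.8, 0],
    [0, 0, 0, 0, -22, 18.8, 0],
    [0, 0, 0, 0, -22, 18.8, 0],
    [0, 0, 0, 0, 0, 0, 0],
    [0, 0, 0, 0, 0, 0, 0]
  ]
}}

```text
time: 13.48
ee_pos: [0.6444, -0.1637, 0.1936]
tcp_rot: [159.5, 89.9, 157.6]
wrist_force: [0.4, 0.1, -0.5]
opening: 0.02
```

```bash
python3 - <<'E'
from h import *
np.set_printoptions(precision=4,suppress=True)
R,p,o=tcp(); print(R,p,o['wrist_force'],o['opening'],o['q'])
cv2.imwrite("pics/w7.png",cv2.cvtColor(vision.camera('wrist'),cv2.COLOR_RGB2BGR))
t=cv2.cvtColor(vision.camera('scene'),cv2.COLOR_RGB2BGR)
cv2.imwrite("pics/s7.png",t)
cv2.imwrite("pics/s7c.png",cv2.resize(t[190:320,250:370],None,fx=4.5,fy=4.5,interpolation=cv2.INTER_CUBIC))
E
```

```text
[[-0.0014  0.0328  0.9995]
 [ 0.0006  0.9995 -0.0328]
 [-1.      0.0005 -0.0014]] [ 0.6444 -0.1637  0.1936] [ 0.3669  0.0668 -0.4757] 0.02002271590296614 [-14.2589  20.9607  24.7792  93.9052   0.0124  77.623 ]
```

View pics/w7.png

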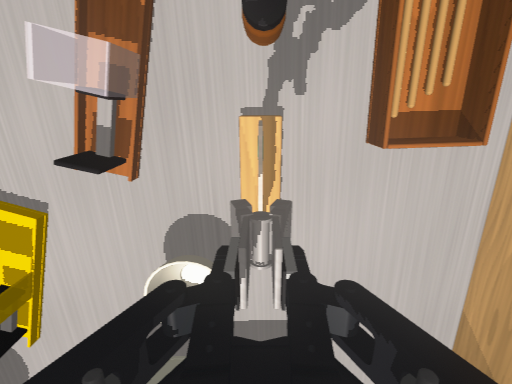

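View pics/s7c.png

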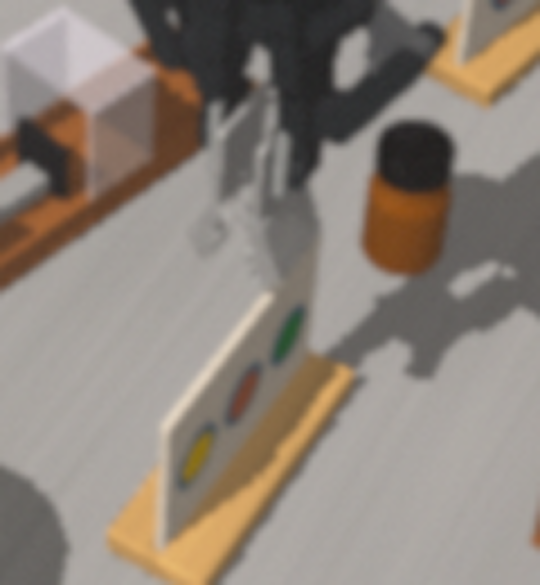

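```bash
python3 - <<'E'
from h import *
np.set_printoptions(precision=4,suppress=True)
R,p,o=tcp();q=(R,p)
im=cv2.imread("pics/w7.png");cv2.imwrite("pics/w7c.png",cv2.resize(im[100:280,220:305],None,fx=3.3*2,fy=3.3,interpolation=cv2.INTER_CUBIC))
for X in [(.644,-.1,.1),(.644,-.165,.1)]: print(proj('wrist',X,q))
E
```

```text
[258.0293 127.2057]
[260.5254 198.7965]
```

View pics/w7c.png

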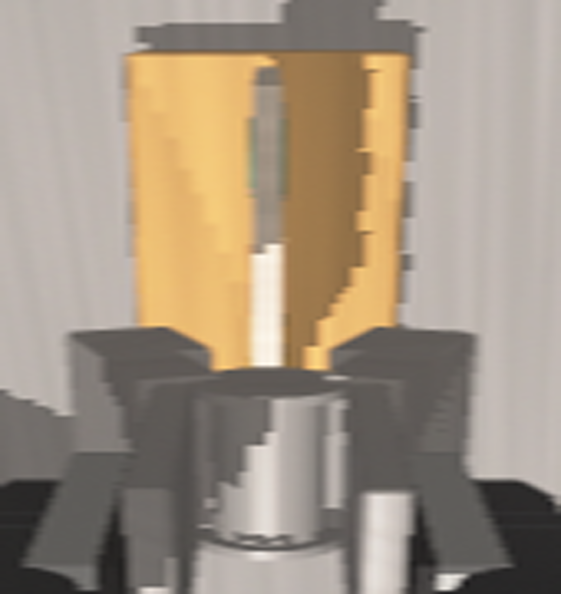

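>>> {"name": "carry_out", "arguments": {
  "increments": [
    [0, 0, 0, 12, 0, 0, 0],
    [0, 0, 0, 12, 0, 0, 0],
    [0, 0, 0, 12, 0, 0, 0],
    [0, 0, 0, 8, 0, 0, 0],
    [0, 0, 0, 8, 0, 0, 0],
    [0, 0, 0, 0, 0, 0, 0]
  ]
}}

```text
time: 14.32
ee_pos: [0.6447, -0.164, 0.1415]
tcp_rot: [167.3, 89.9, 165.4]
wrist_force: [-0.3, 0.2, -0.5]
opening: 0.0206
```

```bash
python3 - <<'E'
from h import *
np.set_printoptions(precision=4,suppress=True)
R,p,o=tcp(); print(R,p,o['wrist_force'],o['opening'])
t=cv2.cvtColor(vision.camera('wrist'),cv2.COLOR_RGB2BGR)
cv2.imwrite("pics/w8.png",t)
cv2.imwrite("pics/w8c.png",cv2.resize(t[60:280,200:325],None,fx=3.2,fy=2.7,interpolation=cv2.INTER_CUBIC))
t=cv2.cvtColor(vision.camera('scene'),cv2.COLOR_RGB2BGR)
cv2.imwrite("pics/s8c.png",cv2.resize(t[190:320,250:370],None,fx=4.5,fy=4.5,interpolation=cv2.INTER_CUBIC))
E
```

```text
[[-0.001   0.0328  0.9995]
 [ 0.0003  0.9995 -0.0328]
 [-1.      0.0002 -0.001 ]] [ 0.6447 -0.164   0.1415] [-0.2833  0.1867 -0.5095] 0.020550752658829396
```

View pics/w8c.png

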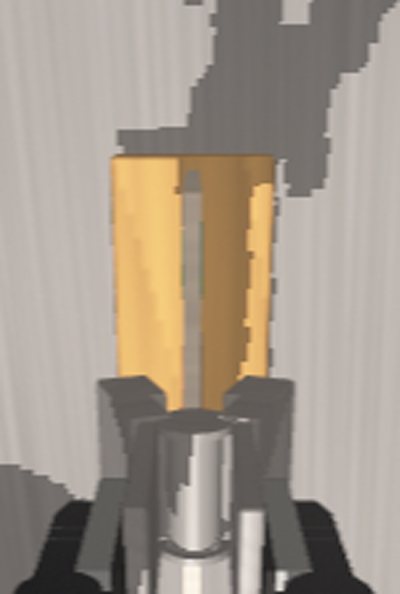

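View pics/s8c.png

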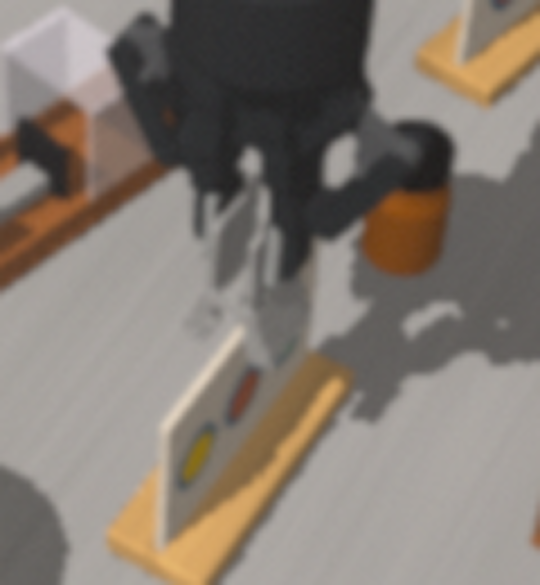

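>>> {"name": "carry_out", "arguments": {
  "increments": [
    [0, 0, 0, 4, 0, 0, 0],
    [0, 0, 0, 4, 0, 0, 0],
    [0, 0, 0, 4, 0, 0, 0],
    [0, 0, 0, 0, 0, 0, 0],
    [0, 0, 0, 0, 0, 0, 0]
  ]
}}

```text
time: 15.05
ee_pos: [0.6449, -0.1641, 0.1303]
tcp_rot: [-31.0, 90.0, -32.9]
wrist_force: [0.7, 0.2, -1.4]
opening: 0.0206
```

```bash
python3 - <<'E'
from h import *
np.set_printoptions(precision=4,suppress=True)
R,p,o=tcp(); print(R,p,o['wrist_force'],o['opening'])
t=cv2.cvtColor(vision.camera('wrist'),cv2.COLOR_RGB2BGR)
cv2.imwrite("pics/w9c.png",cv2.resize(t[60:280,200:325],None,fx=3.2,fy=2.7,interpolation=cv2.INTER_CUBIC))
t=cv2.cvtColor(vision.camera('scene'),cv2.COLOR_RGB2BGR)
c=cv2.resize(t[210:290,280:340],None,fx=7.5,fy=7.5,interpolation=cv2.INTER_CUBIC)
n=p-[0,0,.0416]
S=lambda X:tuple(int(round(v)) for v in (proj('scene',X)-[280,210]+.5)*7.5-.5)
for sx in(-1,1):
  for r in (11,22):
    for sy in(-.018,.018):
      cv2.circle(c,S(n+R@[0,sy,sx*r/1000]),2,(0,0,255) if r==11 else (255,0,0),-1)
cv2.circle(c,S(np.array([.644,-.164,.1])),3,(0,255,0),-1)
cv2.imwrite("pics/s9c.png",c)
E
```

```text
[[ 0.      0.0328  0.9995]
 [-0.      0.9995 -0.0328]
 [-1.     -0.      0.    ]] [ 0.6449 -0.1641  0.1303] [ 0.7398  0.1543 -1.4095] 0.020550857138186416
```

View pics/s9c.png

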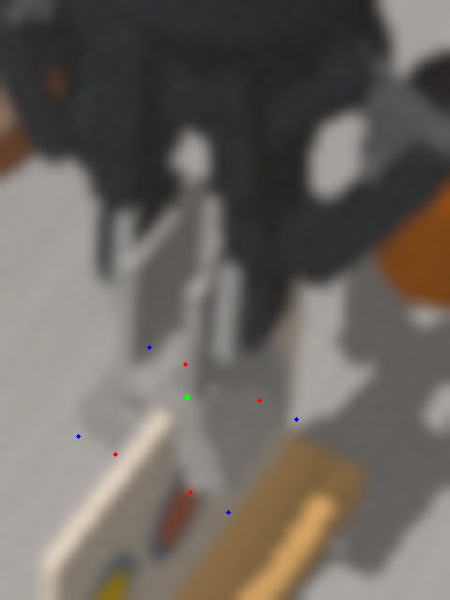

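View pics/w9c.png

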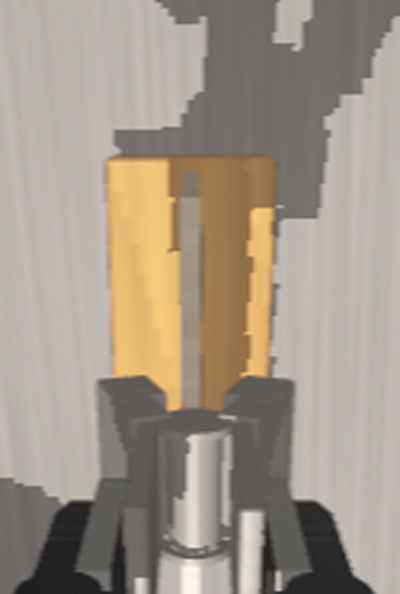

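```bash
python3 - <<'E'
from h import *
R,p,o=tcp()
t=np.mean([cv2.cvtColor(vision.camera('scene'),cv2.COLOR_RGB2BGR).astype(float) for _ in range(4)],0)
t=np.clip((t-60)*1.4,0,255).astype(np.uint8)
k=13
c=cv2.resize(t[238:282,284:330],None,fx=k,fy=k,interpolation=cv2.INTER_LINEAR)
S=lambda X:tuple(int(round(v)) for v in (proj('scene',X)-[284,238]+.5)*k-.5)
a=.35
n=p-[0,0,.0416]
# jaw polygon: shut jaw section corners rel hinge (x outward, z): inner tip (0,-32), outer tip (12,-32)
for sx in(-1,1):
  for x0,col in((0,(0,0,255)),(12,(255,0,0))):
    x=x0*np.cos(a)+32*np.sin(a); z=-32*np.cos(a)+x0*np.sin(a)
    for sy in(-.018,.018):
      cv2.circle(c,S(n+[0,0,.032+z/1000]+R@[0,sy,sx*x/1000]),3,col,-1); print(x,z+32)
cv2.imwrite("pics/s10c.png",c)
E
```

```text
10.972729838574443 1.9400731888838756
10.972729838574443 1.9400731888838756
22.24520239274299 6.0548468783492915
22.24520239274299 6.0548468783492915
10.972729838574443 1.9400731888838756
10.972729838574443 1.9400731888838756
22.24520239274299 6.0548468783492915
22.24520239274299 6.0548468783492915
```

View pics/s10c.png

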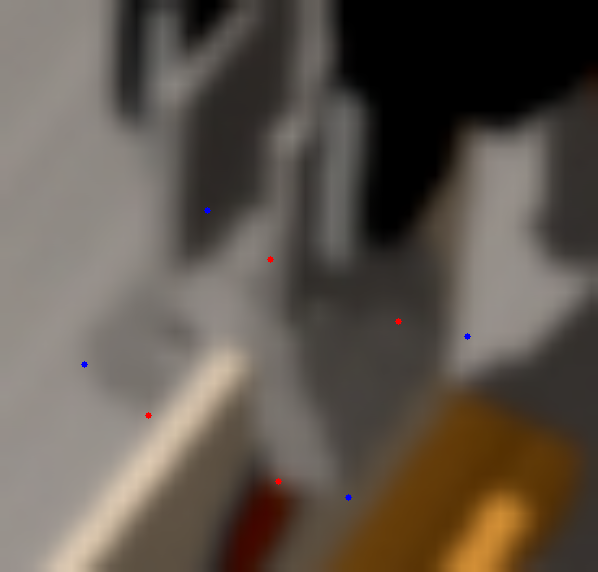

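```bash
python3 - <<'E'
from h import *
o=sensors.get_obs(); print(o['time'],o['ee_pos'],o['wrist_force'],o['opening'],abs(o['qd']).max())
from workcell import job_done
print(job_done())
E
```

```text
15.35 [ 0.64498098 -0.16410437  0.13042603] [ 0.30809669  0.31058886 -1.20699373] 0.02058898651024651 0.054408801575732794
the job is handed in; nothing more can be done
None
```

I handed the job in at 15.35 s with the clip held squeezed open astride the wide card. `job_done()` gives no verdict, so this rests on my own checks.

**What I did:** I used the brown caddy with the clear cover and left the orange and yellow ones alone. I pushed its slide until it hit the stop; the wrist force rose from about 8 N to about 28 N without further travel. After I backed off, the clip stood clear of the cover. I then gripped the tails at 40 N, lifted the clip, turned it in line with the wide card and lowered it over the middle of the top edge.

**Last checks:**
- **Squeeze:** the finger opening held at 20.6 mm. That is slightly below the 22 mm given for fully open tails, so I took the clip as fully open.
- **Depth:** the scene picture puts about 10 mm of card between the jaws. The jaw tips appeared about 1 mm higher than my arithmetic predicted.
- **Position and contact:** the wrist view shows the card within about 1 mm of the jaw centre and in line with the clip. The wrist force was only about 1.3 N, near the clip's weight and sensor noise, so there was no sign of the clip touching the card.
- **Along the card:** estimates of the card's middle ranged over about 5 mm, from y = -0.165 to about -0.160. The tool stood at y = -0.164, so this is well inside the 20 mm allowed.
- **Other things:** I planned the path clear of the bystanders and saw none disturbed in the pictures I viewed, but I did not measure their positions again.

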